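# Hang a freshly waxed study on the sloping drying rail and seat it in its catch

## Robot

A 6-joint arm with a two-finger parallel gripper is mounted at the origin on a cart in front of the work surface, level with it; the furniture and walls round the work are solid. World frame = base frame: x ahead of the robot, y to its left, z up, the work surface at z = 0. Lengths are in mm, angles in degrees, forces in N, time in s.
With the tool pointing down it reaches from about 350 to 800 mm from the base axis. Payload 7.3 kg.
Tool frame: the origin (TCP) lies at the very end of the fingers, on their centre line; the grasp point (between the pads) lies 19 mm behind it; y points along the fingers, x is the direction in which the jaws open and shut, and the axes are right-handed (so a half turn about y gives the same grasp; the last joint's range is limited). The gripper opens to 85 mm and grips with 20 to 120 N. Pads are 22 mm wide; open, the fingers measure 114 mm over their backs; the gripper's body (76 mm by 85 mm) begins 54 mm behind the grasp point. The pads swing forward as they close: fully open they stand 13 mm farther back than shut.
Start: joints at [55.863, 19.595, 87.324, -0, 73.075, -8.365], TCP at [228.253, 472.809, 201.222] pointing down, gripper open.
Joint ranges: [-145.02, 145.02], [-44.19, 115.74], [2.07, 154.8], [-57.11, 237.11], [16.16, 152.29], [-177.93, 177.93]. Speed limits (degrees/s): [147.25, 147.25, 180, 180, 180, 180].

## Interface

Orientations are given as [roll, pitch, yaw] about the fixed x, y, z axes, in that order (R = Rz(yaw) Ry(pitch) Rx(roll)).
In Python, from workcell import read_state, optics, order gives the robot as it stands.
- The arm moves only by the tool step_arm, never from a script. Its argument "deltas" is one flat list of numbers, 7 for each row, row after row: the finger opening in mm, from 0 to 85.4, then the shift along the tool's x, y, z in mm, then the turn, a rotation vector about the tool's x, y, z in rad. A call has 1 to 20 rows; each row shifts and turns the commanded pose from where the row before left it, along the tool's axes as they then stand; what a row does not reach is not made up. A row lasts 1/12 s, in which the tool goes at most 41.7 mm and 7.16 degrees, less where a joint would pass 70% of its speed; a pose out of reach is approached as far as the arm can. A call with a gripper value outside its range is refused whole. The fingers move at their own pace and stop on an object; "force" is the grip in N (left out, the last holds). Time passes only in rows, so rows that do not move let the fingers close. It gives the time, the measured TCP pose, the force and the opening at its end, in the units of the state.
- read_state(): the state, without advancing time (a new reading comes with each control period).
- optics.read_camera(name): name is "scene" or "top" or "wrist"; returns (picture, depth): 420x560x3 uint8, red, green, blue; 420x560 float32, mm along the optical axis (not along the pixel's ray), 0 where there is no reading.
- optics.camera_info(name): a dict with "fx", "fy", "cx", "cy" (pixels), "rvec" (rotation vector, rad) and "tvec" (3), from world to camera coordinates, as OpenCV has them; the wrist camera has in their place "mount" (4x4, takes a point from camera to tool coordinates, whose origin is the TCP and whose axes are the tool frame's). Camera axes: x right, y down, z forward; pixel columns grow to the right and rows downward; lengths in mm; the calibration is good to about 2 mm. A picture is of the moment at which its call begins: read the wrist's pose just before it. camera_info takes no time and is no camera call.
- order.job_done(): hands the job in, once; it reports no verdict.
The state is a dict: "clock": time; "joint_pos": joint angles; "qd": joint speeds; "tau": joint torques, N m; "ee_pos": TCP position; "tcp_rot": TCP orientation; "ft_force": force on the tool from outside, world axes, zero at the start; "ft_torque": the same for the moment, N m; "opening": finger opening in mm.
Only numpy, scipy, OpenCV 4.12 (cv2) and the standard library are available. Lean on these libraries where they do the work, as an engineer would, in place of code of your own. Each camera call takes 0.05 s, during which the arm holds its last target. There are 200 camera calls.

## Task

Take the roller hanger with the freshly waxed study off the waxing stand by its red grip, hook it over the upper (right-hand) half of the sloping drying rail, and set its wheels down on the rod gently while you still hold it. Let go there so that it rolls by itself down to the roller catch, then push it on by the grip, past the catch, until it rests fully home against the rubber stop. Nobody measured the rail's height today, so feel for the rod and never press the hanger on the rail or the stop with more than about 2.5 kg; touch nothing with the soft study, and leave the jars and tins where they are.

Things in the scene. Friction and masses are not known exactly. Their poses are not given: they have to be found in the camera images.
- rail_stand: Drying rail, fixed: plank 85x500x18 mm, two posts, round steel rod 8 mm thick over the plank's centre line. Origin on the bench under the middle; x across, away from the robot; y along, downhill (robot's left); z up. The rod falls 6 degrees to +y. The posts telescope: the rod's axis over the origin is 194 to 226 mm up, not measured; at y it is lower by 0.105 y. Heavy, clamped, unyielding
- wax_stand: Waxing stand, fixed: wooden foot 100x130 mm, bent post, level rod 8 mm thick, 156 mm long, its axis 190 mm above the bench. Origin on the bench under the rod's middle; y along the rod, x away from the robot. The post is 48 mm behind the rod and joins its middle from behind at rod height; collars at y = +-63 mm. The hanger's wheels sit on this rod at the start, its axes parallel to the stand's
- hanger: Roller hanger with the study, 0.33 to 0.56 kg, free to swing about a rod. Origin midway between the wheel axles; x across, y along the rod, z up; symmetric in y. Wheels at y = +-35 mm: groove radius 9, width 14; flange radius 14 mm. On a rod the origin is 13 mm above the rod's axis. Frame plate z = 17 to 20 mm, 108 mm long, 23 mm wide. An arm on the robot's side (x = -13 mm) goes down to the clip
- study: Small orange-green wax study, 96 mm along y, 81 mm high, 11 mm thick, fixed upright in the hanger's clip, its lower edge 159 mm below the hanger's origin; the wax is soft. Origin: centre of its back face
- grip (a point): Middle of the red grip, 37 mm above the hanger's origin. The grip is 10 mm thick in x, 28 mm wide in y, and reaches from 23 to 54 mm above the origin; pinch it across x from above, or push its end face
- catch (a joint): How far the catch roller is lifted, m: 0 at rest (the roller is down), about 0.003 as the hanger's bead passes under it
- jar_powder: Tall lidded jar with a dark lid, 84 x 84 x 132 mm, on the bench behind the rail; origin under its centre
- jar_steel: Lidded jar with a grey lid and a red band, 78 x 78 x 107 mm, behind the rail; origin under its centre
- tin_plum: Small open tin of plum wax, 58 x 58 x 50 mm, in front of the rail, near the bench edge; origin under its centre
- load_zone (a point): Point on the plank (z = 18 mm) under the middle of the rod's loading stretch, y = -110 mm in the stand's frame. Set the hanger's origin down on the rod within 30 mm of it along y. The rod is bare from y = -195 to +135 mm
- home_zone (a point): Point on the plank under the hanger's home, y = 116 mm in the stand's frame. A rolling hanger (about 0.08 m/s) waits at the catch with its origin at y = 102 mm; home against the rubber pad it is at 115 to 117. Passing the catch takes 7 to 11 N along the rail. Catch roller at y = 150 mm, barrel up to 66 mm above the rod's axis; stop tower from y = 170 mm on
- mouth (a point): Middle of the hook's mouth, 43 mm below the hanger's origin. The mouth reaches from the wheel flanges (14 mm below the origin) to the clip (73 mm below) and is open to +x only: the hanger goes onto a rod by moving to +x and comes off by moving to -x, lifted so that the rod is inside the mouth

How it is judged (in metres and radians):
On the way, in this order (a step that is already met when the one before it is completed fails the run):
1. the hanger, still held, bears on the upper half of the rail (contact force between hanger and rail_stand above 1 N and contact force between the fingers and hanger above 1 N and y of hanger in the frame of rail_stand below 0 m and x of hanger in the frame of rail_stand between -0.008 and 0.008 m), for 0.2 s.
2. the hanger is let go on the upper half and hangs on the rod by itself (contact force between hanger and rail_stand above 1 N and contact force between the fingers and hanger below 0.1 N and y of hanger in the frame of rail_stand below 0.06 m and x of hanger in the frame of rail_stand between -0.008 and 0.008 m and angle between hanger's own z axis and vertical below 0.3 rad), for 0.1 s.
3. it has rolled by itself, untouched, to the roller catch (contact force between the fingers and hanger below 0.1 N and y of hanger in the frame of rail_stand between 0.097 and 0.107 m and linear speed of hanger below 0.02 m/s), for 0.2 s.
At the end, for the whole second after the job is handed in: the hanger hangs on the rail's rod, upright within 0.3 rad, at rest and fully home between the catch and the stop (its origin 112.5 to 119 mm along the rail, within 8 mm of the rod sideways), with the catch roller down behind its bead (y of hanger in the frame of rail_stand between 0.1125 and 0.119 m and x of hanger in the frame of rail_stand between -0.008 and 0.008 m and angle between hanger's own z axis and vertical below 0.3 rad and contact force between hanger and rail_stand above 1 N and value of joint catch below 0.001 m and linear speed of hanger below 0.03 m/s); the robot touches nothing.
It fails at once if the hanger presses on the rail or its stop with over 25 N (contact force between hanger and rail_stand above 25 N).
It fails at once if the soft study touches something with over 1 N (contact force between study and anything else above 1 N).
It fails at once if a jar or the plum tin is shifted by over 15 mm (distance of any of jar_powder, jar_steel, tin_plum from where it was at the start of the episode above 0.015 m).
It also fails if it takes over 59 s, if anything falls off the work surface, if the arm or the gripper's body presses on something with over 40 N, if the wrist force passes 120 N, or if a joint passes its speed limit or range.

## Working session

There is one attempt and no reset: what is moved stays moved. The work goes in short steps, Python scripts to look and compute and a tool call to move; the robot and the scene stay as the last step left them, time stands still between calls to the robot, and variables do not carry over. Pictures are saved under pics/ and viewed, about 8 in all and at most 12, crops included, and the job is handed in when it is done.

Besides the shell and the picture viewer there is one more tool, called after ">>>" by a JSON object that holds its "method" and its "body", one argument or row to a line. step_arm: Moves the arm, as the interface text tells. Its arguments: {"type":"object","properties":{"deltas":{"type":"array"},"force":{"type":"number"}},"required":["deltas"]}

```bash
mkdir -p pics; ls
cat > h.py <<'E'
import numpy as np, cv2
from scipy.spatial.transform import Rotation as R
from workcell import read_state, optics, order
def w2c(n):
    i=optics.camera_info(n); K=np.array([[i['fx'],0,i['cx']],[0,i['fy'],i['cy']],[0,0,1]])
    if 'mount' in i:
        s=read_state(); T=np.eye(4); T[:3,:3]=R.from_euler('xyz',s['tcp_rot'],degrees=True).as_matrix(); T[:3,3]=s['ee_pos']
        M=np.linalg.inv(T@np.array(i['mount'])); return K,M[:3,:3],M[:3,3]
    return K,cv2.Rodrigues(np.array(i['rvec'],float))[0],np.array(i['tvec'],float).ravel()
def grab(n):
    K,Rm,t=w2c(n); p,d=optics.read_camera(n); np.savez(f'pics/{n}.npz',p=p,d=d,K=K,R=Rm,t=t); return p,d
def cloud(n):
    z=np.load(f'pics/{n}.npz'); d=z['d']; v,u=np.mgrid[:420,:560]
    K=z['K']; c=np.stack([(u-K[0,2])/K[0,0]*d,(v-K[1,2])/K[1,1]*d,d],-1)
    return (c-z['t'])@z['R'],z['p'],d>0
def proj(n,P):
    z=np.load(f'pics/{n}.npz'); c=np.atleast_2d(P)@z['R'].T+z['t']; q=c@z['K'].T; return q[:,:2]/q[:,2:]
def ray(n,u,v):
    z=np.load(f'pics/{n}.npz'); d=z['R'].T@np.linalg.solve(z['K'],[u,v,1]); return -z['R'].T@z['t'],d/np.linalg.norm(d)
def tri(*rays):
    A=0;b=0
    for o,d in rays: M=np.eye(3)-np.outer(d,d); A=A+M; b=b+M@o
    return np.linalg.solve(A,b)
E
python3 - <<'E'
from h import *
print(read_state())
for n in('scene','top'):
    p,d=grab(n); cv2.imwrite(f'pics/{n}0.png',cv2.cvtColor(cv2.resize(p,(800,600)),cv2.COLOR_RGB2BGR)); z=np.load(f'pics/{n}.npz'); print(n,-z['R'].T@z['t'],z['R'][2],z['K'][0,0],(d>0).mean())
E
```

```text
pics
{'clock': 0.0, 'joint_pos': array([ 5.58619559e+01,  1.96382577e+01,  8.73761608e+01,  1.53233323e-04,
        7.30752312e+01, -8.36451533e+00]), 'qd': array([ 0.04950353, -0.02398552, -0.03280048,  0.00023433,  0.00224812,
        0.08583465]), 'tau': array([ 1.87417718e-03, -4.33695531e+01, -2.46015984e+01,  9.66621701e-05,
        7.70387531e-03,  1.63163072e-06]), 'ee_pos': array([228.00132798, 472.41652937, 200.51601757]), 'tcp_rot': array([-8.99868137e+01,  8.86746848e-02,  6.42264367e+01]), 'ft_force': array([0.46199391, 0.11585638, 0.09657809]), 'ft_torque': array([-0.007427  ,  0.02490563,  0.02879303]), 'opening': 85.52878850169537}
scene [-293.54033857 -900.52874608 1034.56864077] [ 0.58638129  0.5710996  -0.57445821] 537.611464389343 0.9556930272108843
top [ 369.89588896  -38.16202739 1378.22962519] [ 0.16336148  0.02005567 -0.98636241] 452.40932736021364 0.9959353741496598
```

View pics/scene0.png

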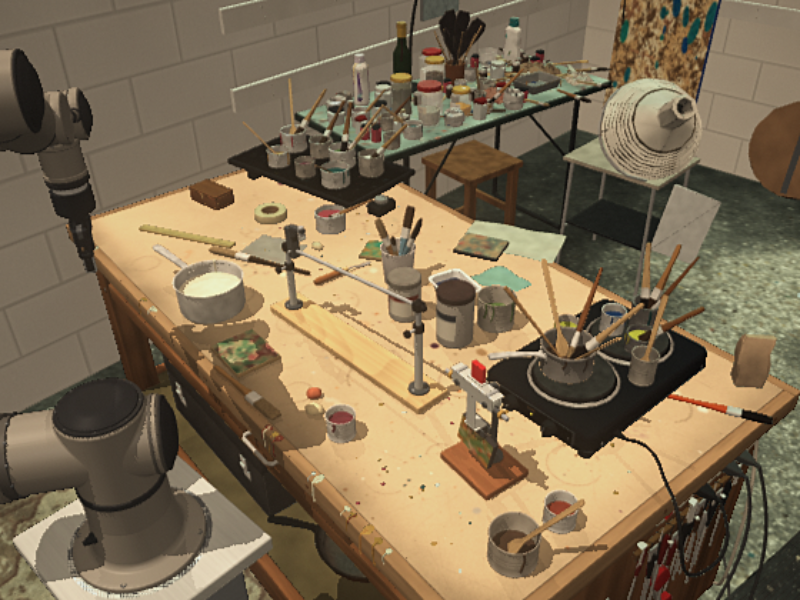

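View pics/top0.png

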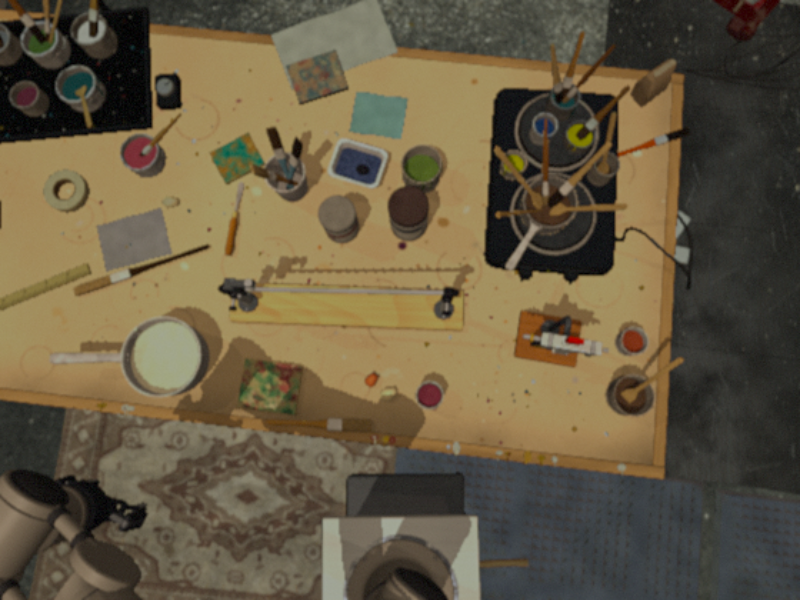

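Scene view: drying rail with catch/stop at its left end (~(290,240)), upper end at (418,300), wax stand with hanger at (480,390), red grip at (479,371). Top view: rail from (235,290) to (450,292), hanger at (570,342).

Run:
```python
from h import *
for n in('scene','top'):
    P,p,ok=cloud(n); hsv=cv2.cvtColor(p,cv2.COLOR_RGB2HSV).astype(int)
    red=((hsv[...,0]<6)|(hsv[...,0]>174))&(hsv[...,1]>180)&ok&(P[...,2]>200)&(P[...,2]<300)&(P[...,0]<800)
    q=P[red]; v,u=np.nonzero(red); print(n,'red',len(q),np.median(q,0).round(1),q.min(0).round(),q.max(0).round(),u.mean(),v.mean())
    m=ok&(P[...,2]>12)&(P[...,2]<24)&(P[...,0]>350)&(P[...,0]<700)&(P[...,1]>-200)&(P[...,1]<400)
    k,l,st,c=cv2.connectedComponentsWithStats(m.astype(np.uint8)); i=1+np.argmax(st[1:,4]); q=P[l==i]
    print('plank',len(q),q[:,2].mean(),cv2.minAreaRect(q[:,:2].astype(np.float32)))
    # rod points
    r=cv2.minAreaRect(q[:,:2].astype(np.float32)); cx,cy=r[0]
    m=ok&(P[...,2]>150)&(P[...,2]<320)&(abs(P[...,0]-cx)<60)&(abs(P[...,1]-cy)<250); q=P[m]
    for y in np.arange(cy-240,cy+241,30):
        s=q[abs(q[:,1]-y)<8]; 
        if len(s)>3: print(round(y),len(s),np.median(s,0).round(1),s[:,2].min().round(1),s[:,2].max().round(1))
    # wax stand + hanger
    rg=np.median(P[red],0); m=ok&(P[...,2]>175)&(np.linalg.norm(P[...,:2]-rg[:2],axis=-1)<110); q=P[m]
    pl=q[abs(q[:,2]-rg[2]+18)<12]; c,mm=pl[:,:2].mean(0),np.linalg.svd(pl[:,:2]-pl[:,:2].mean(0),full_matrices=False)[2]; print('plate',len(pl),c,mm[0],np.ptp((pl[:,:2]-c)@mm[0]),pl[:,2].mean())
p=np.load('pics/top.npz')['p']
a=cv2.resize(p[190:235,150:335],None,fx=4.3,fy=4.3,interpolation=cv2.INTER_CUBIC); b=cv2.resize(p[205:275,350:435],None,fx=5.5,fy=5.5,interpolation=cv2.INTER_CUBIC)
o=np.zeros((590,800,3),np.uint8); o[:a.shape[0],:a.shape[1]]=a; o[200:200+b.shape[0],:b.shape[1]]=b
p=np.load('pics/scene.npz')['p']; c=cv2.resize(p[245:350,300:375],None,fx=3.7,fy=3.7,interpolation=cv2.INTER_CUBIC); o[200:200+c.shape[0],500:500+c.shape[1]]=c
cv2.imwrite('pics/crop1.png',o[...,::-1])
```

```text
scene red 114 [ 477.8 -324.6  245.1] [ 473. -334.  227.] [ 487. -307.  261.] 334.8333333333333 259.82456140350877
plank 2616 18.747165732139322 ((586.5067749023438, 105.79351806640625), (504.9972839355469, 91.49994659423828), 86.78739166259766)
-104 183 [ 569.2 -105.5  181. ] 150.6 234.4
-74 11 [574.8 -75.8 222.2] 216.0 224.6
-44 13 [577.2 -44.3 218.1] 214.1 220.5
-14 12 [577.6 -14.5 214. ] 210.6 219.8
16 12 [579.5  15.4 211.9] 208.3 216.6
46 10 [580.6  42.5 208.6] 205.8 212.0
76 11 [583.3  77.9 205.6] 199.8 209.7
106 9 [586.1 104.5 200.9] 198.5 206.2
136 10 [587.7 137.3 198.5] 193.8 200.8
166 8 [588.8 164.6 196. ] 194.5 197.8
196 9 [591.6 198.3 192.7] 186.1 195.2
226 9 [592.6 224.7 191. ] 188.2 192.4
256 56 [592.8 253.9 233.7] 180.4 252.2
286 137 [591.7 284.2 200.9] 166.2 243.2
316 32 [592.9 313.6 175.1] 151.4 191.1
plate 380 [ 474.87343899 -322.17253183] [-0.17710001 -0.98419286] 109.9979791200052 224.3255129788274
top red 40 [ 482.3 -313.9  255.5] [ 478. -327.  244.] [ 490. -304.  260.] 401.75 237.8
plank 3312 17.926186153399552 ((578.8836059570312, 107.94903564453125), (501.4251708984375, 83.58683013916016), 89.40061950683594)
-102 93 [ 569.8 -100.7  220.5] 166.8 235.1
-72 18 [578.6 -71.7 220.6] 216.8 225.0
-42 18 [579.6 -43.1 218. ] 212.3 222.4
-12 21 [581.6 -10.5 213.6] 207.6 220.2
18 18 [584.3  17.1 211.7] 208.2 219.4
48 18 [585.8  48.8 208.7] 202.5 212.1
78 18 [586.7  78.3 205.3] 200.1 208.0
108 18 [588.1 107.4 202. ] 197.2 208.6
138 18 [589.5 137.4 198.4] 192.4 201.7
168 18 [592.7 167.1 195.7] 191.6 201.0
198 18 [594.  197.4 192.8] 187.6 194.4
228 17 [595.  228.7 189.5] 184.4 194.3
258 66 [595.6 256.3 244.8] 181.9 252.6
288 94 [592.7 287.2 219.8] 169.2 247.4
318 22 [593.5 320.9 184.9] 172.7 190.0
plate 75 [ 480.81430024 -316.50283687] [0.24108637 0.97050366] 99.49408737137242 229.39009504451707
```

View pics/crop1.png

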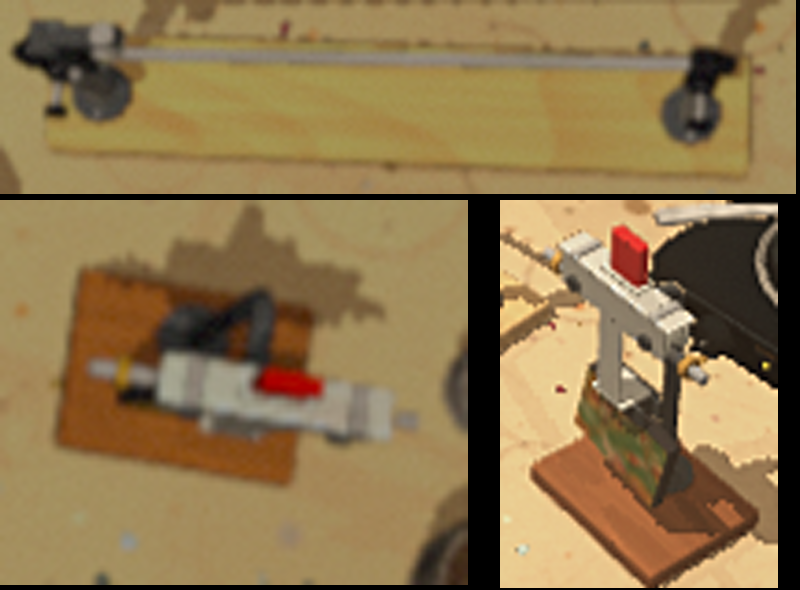

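Run:
```python
from h import *
def at(n,u,v,z): o,d=ray(n,u,v); return (o+d*(z-o[2])/d[2]).round(1)
A=lambda x,y:(150+x/4.3-.4,190+y/4.3-.4)
B=lambda x,y:(350+x/5.5-.4,205+(y-200)/5.5-.4)
for nm,q,z in [('plankLB',(45,150),18),('plankRB',(748,175),18),('plankRT',(750,52),18)]: print(nm,at('top',*A(*q),z))
for q in [(95,367),(405,418)]: print('nose',at('top',*B(*q),203))
for q in [(57,443),(290,485),(82,270),(312,308)]: print('foot',at('top',*B(*q),18))
print('grip top',at('top',*B(290,382),257))
P,p,ok=cloud('top')
X=[]
for n in('top','scene'):
    P,p,ok=cloud(n); m=ok&(P[...,2]>180)&(P[...,2]<235)&(abs(P[...,0]-585)<25)&(P[...,1]>-75)&(P[...,1]<235); q=P[m]
    a=np.polyfit(q[:,1],q[:,0],1); b=np.polyfit(q[:,1],q[:,2],1); print(n,a,b,np.std(q[:,2]-np.polyval(b,q[:,1])),np.polyval(a,107),np.polyval(b,107))
P,p,ok=cloud('top')
for z in(130,105):
    m=ok&(abs(P[...,2]-z)<8)&(P[...,0]>600)&(P[...,0]<780)&(abs(P[...,1]-60)<200); k,l,st,c=cv2.connectedComponentsWithStats(m.astype(np.uint8))
    for i in range(1,k):
        if st[i,4]>60: print(z,st[i,4],P[l==i].min(0).round(),P[l==i].max(0).round())
```

```text
plankLB [559.8 358.1  18. ]
plankRB [ 533.4 -139.3   18. ]
plankRT [ 621.2 -143.3   18. ]
nose [ 497.1 -237.5  203. ]
nose [ 470.6 -381.5  203. ]
foot [ 475.9 -246.5   18. ]
foot [ 451.2 -371.2   18. ]
foot [ 570.9 -264.2   18. ]
foot [ 547.6 -388.8   18. ]
grip top [ 483.  -315.4  257. ]
top [5.67922899e-02 5.82846659e+02] [-1.02957803e-01  2.12904039e+02] 2.346131718818007 588.9234335924573 201.88755449948226
scene [5.73412803e-02 5.79348682e+02] [-1.05503891e-01  2.13291852e+02] 2.4786850042893422 585.4841986249569 202.0029356835829
130 404 [732. -68. 122.] [780.  12. 138.]
105 386 [728.  80.  98.] [780. 157. 113.]
```

>>> {"method": "step_arm", "body": {
  "deltas": [85, 0, -11.5, 0, 0, 0.109, 0, 85, 0, -11.5, 0, 0, 0.109, 0, 85, 0, -11.5, 0, 0, 0.109, 0, 85, 0, -11.5, 0, 0, 0.109, 0, 85, 0, -11.5, 0, 0, 0.109, 0, 85, 0, -11.5, 0, 0, 0.109, 0, 85, 0, -11.5, 0, 0, 0.109, 0, 85, 0, -11.5, 0, 0, 0.109, 0, 85, 0, -11.5, 0, 0, 0.109, 0, 85, 0, -11.5, 0, 0, 0.109, 0, 85, 0, -11.5, 0, 0, 0.109, 0, 85, 0, -11.5, 0, 0, 0.109, 0]
}}

```text
clock: 1.1
ee_pos: [228.1, 472.6, 339.3]
tcp_rot: [-90.0, 0.0, -11.0]
ft_force: [-0.0, -0.8, -0.0]
opening: 84.9
```

>>> {"method": "step_arm", "body": {
  "deltas": [85, 20, 0, -27, 0, 0, 0, 85, 20, 0, -27, 0, 0, 0, 85, 20, 0, -27, 0, 0, 0, 85, 20, 0, -27, 0, 0, 0, 85, 20, 0, -27, 0, 0, 0, 85, 20, 0, -27, 0, 0, 0, 85, 20, 0, -27, 0, 0, 0, 85, 20, 0, -27, 0, 0, 0, 85, 20, 0, -27, 0, 0, 0, 85, 20, 0, -27, 0, 0, 0, 85, 20, 0, -27, 0, 0, 0, 85, 20, 0, -27, 0, 0, 0, 85, 20, 0, -27, 0, 0, 0, 85, 17, 0, -25, 0, 0, 0]
}}

```text
clock: 2.27
ee_pos: [430.9, 49.9, 338.9]
tcp_rot: [-90.0, 0.0, -10.7]
ft_force: [0.6, 0.3, 0.5]
opening: 84.7
```

>>> {"method": "step_arm", "body": {
  "deltas": [85, 10, 0, -29, 0, 0, 0, 85, 10, 0, -29, 0, 0, 0, 85, 10, 0, -29, 0, 0, 0, 85, 10, 0, -29, 0, 0, 0, 85, 10, 0, -29, 0, 0, 0, 85, 10, 0, -29, 0, 0, 0, 85, 10, 0, -29, 0, 0, 0, 85, 10, 0, -29, 0, 0, 0, 85, 10, 0, -29, 0, 0, 0, 85, 10, 0, -29, 0, 0, 0, 85, 10, 0, -29, 0, 0, 0, 85, 10, 0, -28, 0, 0, 0, 85, 0, 0, 0, 0, 0, 0, 85, 0, 0, 0, 0, 0, 0]
}}

```text
clock: 3.43
ee_pos: [483.6, -312.5, 337.7]
tcp_rot: [-89.9, 0.1, -10.8]
ft_force: [0.3, 0.6, 0.1]
opening: 85.0
```

Run:
```python
from h import *
s=read_state(); print(s['clock'],s['ee_pos'],s['tcp_rot'],s['ft_force'],s['joint_pos'])
p,d=grab('wrist'); cv2.imwrite('pics/w1.png',cv2.resize(p,(800,600))[...,::-1]); print(optics.camera_info('wrist'))
P,p,ok=cloud('wrist'); hsv=cv2.cvtColor(p,cv2.COLOR_RGB2HSV).astype(int)
red=((hsv[...,0]<6)|(hsv[...,0]>174))&(hsv[...,1]>170)&(hsv[...,2]>90)&ok&(P[...,2]>200)&(P[...,2]<300)
q=P[red];v,u=np.nonzero(red); print(len(q),np.median(q,0),u.min(),u.max(),v.min(),v.max(),u.mean(),v.mean())
t=q[q[:,2]>np.percentile(q[:,2],60)]; print(t.mean(0),cv2.minAreaRect(t[:,:2].astype(np.float32)))
```

```text
3.4333 [ 483.55204786 -312.45451272  337.70361149] [-89.91109206   0.12486214 -10.83912222] [0.29230884 0.62249809 0.11869974] [-4.05043213e+01  2.19542402e+01  6.27235862e+01  1.55277570e-02
  9.54746734e+01 -2.96636413e+01]
{'fx': 339.2370021074836, 'fy': 339.2370021074836, 'cx': 276.8600803778011, 'cy': 208.890616120444, 'mount': array([[ 9.99999421e-01, -1.02079838e-03,  3.40600960e-04,
        -1.25543319e+00],
       [-6.42695231e-04, -3.12667864e-01,  9.49862303e-01,
        -1.73788521e+02],
       [-8.63122922e-04, -9.49861972e-01, -3.12668339e-01,
         8.17947748e+01],
       [ 0.00000000e+00,  0.00000000e+00,  0.00000000e+00,
         1.00000000e+00]])}
5 [ 485.07167634 -305.26261002  257.09259535] 276 280 197 199 278.4 198.0
[ 484.95432573 -304.82700563  257.84528064] ((484.954345703125, -304.8269958496094), (1.2937605381011963, 0.0), -137.6701202392578)
```

View pics/w1.png

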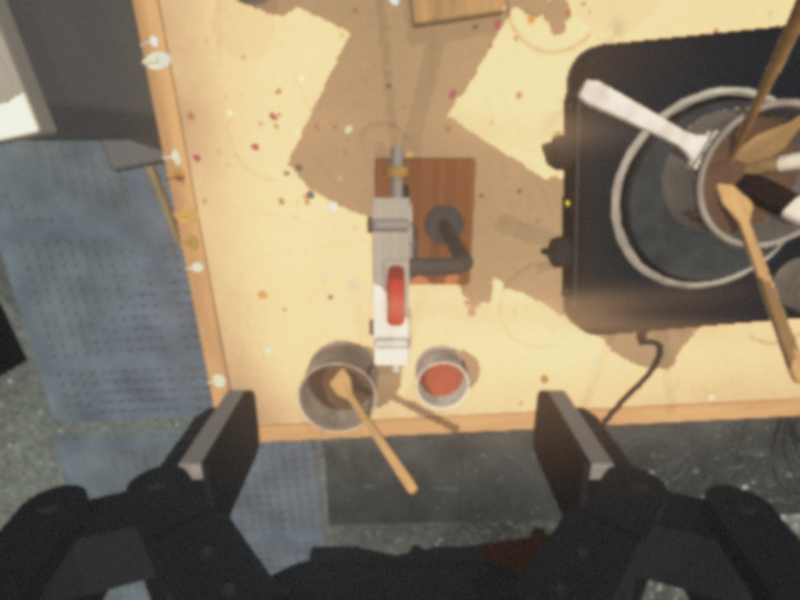

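Wrist view: red grip at (387–404, 265–325), hanger axis vertical in the picture (yaw matches), fingers at left/right bottom, wax-stand post behind.

Run:
```python
from h import *
from scipy.spatial.transform import Rotation as R
s=read_state(); T=R.from_euler('xyz',s['tcp_rot'],degrees=True).as_matrix()
def at(n,u,v,z): o,d=ray(n,u*.7-.15,v*.7-.15); return o+d*(z-o[2])/d[2]
for u,v,z in [(396,325,257),(396,265,226),(396,265,257),(398,150,203),(396,370,203),(391,200,221.5),(391,363,221.5)]:
    w=at('wrist',u,v,z); print((u,v),w.round(1),'tool',(T.T@(w-s['ee_pos'])).round(1))
P,p,ok=cloud('wrist'); m=ok&(P[...,2]>205)&(P[...,2]<270)&(P[...,0]<540)&(P[...,1]<-200); q=P[m]; print(len(q),np.percentile(q[:,2],[5,50,95]),q.mean(0))
# triangulate grip centre, top vs wrist vs scene: bottom-edge centre
print(proj('wrist',[[483,-315.4,257]])/.7)
hsv=cv2.cvtColor(p,cv2.COLOR_RGB2HSV).astype(int); r=hsv[180:235,262:295]; mm=(r[...,1]>150)&((r[...,0]<10)|(r[...,0]>170)); v,u=np.nonzero(mm); print(len(v),(u.min()+262)/.7,(u.max()+262)/.7,(v.min()+180)/.7,(v.max()+180)/.7)
zz=P[180:235,262:295][mm]; print(zz[:,2].min(),zz[:,2].max(),ok[180:235,262:295][mm].mean())
# scene triangulation of grip top corner centre using red mask extents
n='scene';P,p,ok=cloud(n);hsv=cv2.cvtColor(p,cv2.COLOR_RGB2HSV).astype(int)
```

```text
(396, 325) [ 479.1 -329.4  257. ] tool [ -1.   81.3 -18.7]
(396, 265) [ 484.1 -302.9  226. ] tool [ -1.  112.3   8.2]
(396, 265) [ 485.6 -295.3  257. ] tool [-1.  81.4 16.1]
(398, 150) [ 497.8 -238.1  203. ] tool [  0.4 135.4  74.4]
(396, 370) [ 468.7 -383.3  203. ] tool [ -1.1 135.2 -73.7]
(391, 200) [ 488.5 -264.7  221.5] tool [ -3.8 116.9  46.6]
(391, 363) [ 468.2 -368.6  221.5] tool [ -4.4 116.8 -59.3]
3109 [221.62532044 224.04866186 257.36392796] [ 478.99782339 -310.62695971  228.58174573]
[[397.96291837 300.37882295]]
193 388.5714285714286 401.42857142857144 268.5714285714286 321.42857142857144
236.83220113113208 259.8825574172957 1.0
```

>>> {"method": "step_arm", "body": {
  "deltas": [50, -1, 12, -5, 0, 0, 0, 50, 0, 12, 0, 0, 0, 0, 50, 0, 12, 0, 0, 0, 0, 50, 0, 12, 0, 0, 0, 0, 50, 0, 12, 0, 0, 0, 0, 50, 0, 12, 0, 0, 0, 0, 50, 0, 12, 0, 0, 0, 0, 50, 0, 10, 0, 0, 0, 0, 50, 0, 8, 0, 0, 0, 0, 50, 0, 6, 0, 0, 0, 0, 50, 0, 0, 0, 0, 0, 0],
  "force": 40
}}

```text
clock: 4.4
ee_pos: [481.7, -315.3, 230.1]
tcp_rot: [-89.9, 0.1, -10.7]
ft_force: [-0.2, 0.0, -0.5]
opening: 50.0
```

>>> {"method": "step_arm", "body": {
  "deltas": [5, 0, 0, 0, 0, 0, 0, 5, 0, 0, 0, 0, 0, 0, 5, 0, 0, 0, 0, 0, 0, 5, 0, 0, 0, 0, 0, 0, 5, 0, 0, 0, 0, 0, 0, 5, 0, 0, 0, 0, 0, 0, 5, 0, 0, 0, 0, 0, 0, 5, 0, 0, 0, 0, 0, 0],
  "force": 40
}}

```text
clock: 5.07
ee_pos: [482.0, -316.2, 231.2]
tcp_rot: [-90.0, -0.0, -10.7]
ft_force: [-0.2, 0.3, -0.1]
opening: 4.7
```

Run:
```python
from h import *
s=read_state(); print(s['opening'],s['ee_pos'],s['ft_force'])
p,d=grab('wrist'); q,d2=grab('scene')
o=np.zeros((600,800,3),np.uint8); o[:420,:420]=p[:,70:490]
c=cv2.resize(q[200:350,270:395],None,fx=3,fy=3,interpolation=cv2.INTER_CUBIC); o[:450,425:800]=c
cv2.imwrite('pics/c2.png',o[...,::-1])
```

```text
4.74569480982316 [ 481.99887081 -316.15884968  231.22630517] [-0.17520164  0.28602592 -0.08771476]
```

View pics/c2.png

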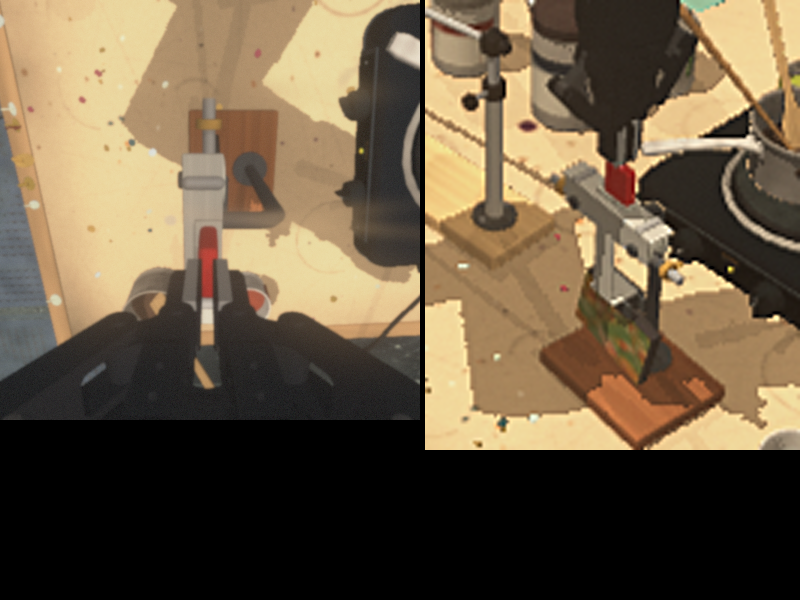

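Run:
```python
from h import *
z=np.load('pics/wrist.npz'); M=np.array(optics.camera_info('wrist')['mount']); d=z['d'];K=z['K']
v,u=np.mgrid[:420,:560]; c=np.stack([(u-K[0,2])/K[0,0]*d,(v-K[1,2])/K[1,1]*d,d,np.ones_like(d)],-1)@M.T
P=cloud('wrist')[0]
for vv in (240,250,260,270,275,280,290,300,310,320,335):
    print(vv,[tuple(c[vv,uu,:3].round().astype(int)) for uu in (250,256,262,268,272,278,283,288,294,300,306)])
```

```text
240 [(np.int64(-36), np.int64(230), np.int64(-94)), (np.int64(-13), np.int64(9), np.int64(3)), (np.int64(-10), np.int64(8), np.int64(3)), (np.int64(-6), np.int64(-9), np.int64(10)), (np.int64(-4), np.int64(-15), np.int64(13)), (np.int64(-1), np.int64(-16), np.int64(13)), (np.int64(2), np.int64(-15), np.int64(13)), (np.int64(5), np.int64(4), np.int64(5)), (np.int64(21), np.int64(231), np.int64(-94)), (np.int64(29), np.int64(231), np.int64(-94)), (np.int64(37), np.int64(231), np.int64(-94))]
250 [(np.int64(-36), np.int64(231), np.int64(-108)), (np.int64(-13), np.int64(7), np.int64(-3)), (np.int64(-10), np.int64(7), np.int64(-3)), (np.int64(-6), np.int64(-24), np.int64(11)), (np.int64(-4), np.int64(-25), np.int64(12)), (np.int64(-1), np.int64(-26), np.int64(12)), (np.int64(2), np.int64(-26), np.int64(12)), (np.int64(5), np.int64(5), np.int64(-2)), (np.int64(21), np.int64(230), np.int64(-108)), (np.int64(29), np.int64(229), np.int64(-107)), (np.int64(37), np.int64(231), np.int64(-108))]
260 [(np.int64(-37), np.int64(230), np.int64(-122)), (np.int64(-14), np.int64(8), np.int64(-10)), (np.
[... 3648 characters left out ...]
 np.int64(-63), np.int64(0)), (np.int64(3), np.int64(-72), np.int64(7)), (np.int64(4), np.int64(-81), np.int64(13)), (np.int64(6), np.int64(-81), np.int64(13)), (np.int64(8), np.int64(-81), np.int64(13))]
335 [(np.int64(-9), np.int64(-88), np.int64(14)), (np.int64(-8), np.int64(-88), np.int64(13)), (np.int64(-6), np.int64(-79), np.int64(6)), (np.int64(-5), np.int64(-67), np.int64(-3)), (np.int64(-8), np.int64(232), np.int64(-242)), (np.int64(0), np.int64(232), np.int64(-242)), (np.int64(1), np.int64(-65), np.int64(-5)), (np.int64(3), np.int64(-73), np.int64(1)), (np.int64(4), np.int64(-87), np.int64(13)), (np.int64(6), np.int64(-89), np.int64(14)), (np.int64(8), np.int64(-88), np.int64(13))]
```

The depth data show the true fingertips end about 34 mm short of the reported TCP (they are just above the grip, which is untouched). I'll open, go lower and grip again.

>>> {"method": "step_arm", "body": {
  "deltas": [45, 0, 0, 0, 0, 0, 0, 45, 0, 0, 0, 0, 0, 0, 45, 0, 0, 0, 0, 0, 0, 45, 0, 0, 0, 0, 0, 0, 45, -1, 8, 0, 0, 0, 0, 45, 0, 8, 0, 0, 0, 0, 45, 0, 8, 0, 0, 0, 0, 45, 0, 7, 0, 0, 0, 0, 45, 0, 0, 0, 0, 0, 0],
  "force": 40
}}

```text
clock: 5.92
ee_pos: [480.2, -315.2, 197.8]
tcp_rot: [-89.9, 0.2, -10.7]
ft_force: [-0.0, 0.0, 0.7]
opening: 45.1
```

>>> {"method": "step_arm", "body": {
  "deltas": [5, 0, 0, 0, 0, 0, 0, 5, 0, 0, 0, 0, 0, 0, 5, 0, 0, 0, 0, 0, 0, 5, 0, 0, 0, 0, 0, 0, 5, 0, 0, 0, 0, 0, 0, 5, 0, 0, 0, 0, 0, 0, 5, 0, 0, 0, 0, 0, 0],
  "force": 40
}}

```text
clock: 6.5
ee_pos: [481.1, -316.1, 200.6]
tcp_rot: [-90.0, -0.0, -10.7]
ft_force: [-1.1, -0.3, 2.8]
opening: 8.9
```

Run:
```python
from h import *
s=read_state(); print(s['clock'],s['opening'],s['ee_pos'],s['tcp_rot'],s['ft_force'])
p,dd=grab('wrist'); q,d2=grab('scene')
z=np.load('pics/wrist.npz'); M=np.array(optics.camera_info('wrist')['mount']); d=z['d'];K=z['K']
v,u=np.mgrid[:420,:560]; c=np.stack([(u-K[0,2])/K[0,0]*d,(v-K[1,2])/K[1,1]*d,d,np.ones_like(d)],-1)@M.T
for uu in (258,262,278,290,296): print(uu,[(vv,c[vv,uu,:3].round().astype(int).tolist()) for vv in range(225,281,6)])
o=np.zeros((450,800,3),np.uint8); o[:420,:420]=p[:,70:490]
o[:450,425:800]=cv2.resize(q[200:350,270:395],None,fx=3,fy=3,interpolation=cv2.INTER_CUBIC)
cv2.imwrite('pics/c3.png',o[...,::-1])
```

```text
6.5 8.895831394026809 [ 481.07918185 -316.09729478  200.62233208] [-9.00239873e+01 -3.48750956e-02 -1.07130763e+01] [-1.13023784 -0.31548476  2.79776584]
258 [(225, [-10, -23, 24]), (231, [-10, -23, 21]), (237, [-10, -22, 17]), (243, [-10, -23, 15]), (249, [-10, -22, 11]), (255, [-11, -22, 8]), (261, [-10, -38, 13]), (267, [-9, -43, 13]), (273, [-9, -48, 13]), (279, [-9, -53, 13])]
262 [(225, [-8, -23, 24]), (231, [-8, -22, 21]), (237, [-8, -22, 18]), (243, [-8, -26, 16]), (249, [-8, -27, 13]), (255, [-8, -25, 10]), (261, [-8, -38, 13]), (267, [-8, -44, 13]), (273, [-7, -49, 13]), (279, [-7, -53, 12])]
278 [(225, [-1, -23, 24]), (231, [-1, -22, 21]), (237, [-1, -23, 18]), (243, [-1, -26, 16]), (249, [-1, -28, 14]), (255, [-1, -33, 13]), (261, [-1, -39, 13]), (267, [-1, -45, 13]), (273, [-1, -50, 13]), (279, [-1, -54, 13])]
290 [(225, [5, -23, 24]), (231, [5, -22, 21]), (237, [5, -23, 18]), (243, [5, -25, 16]), (249, [5, -26, 13]), (255, [5, -27, 10]), (261, [5, -38, 12]), (267, [4, -43, 12]), (273, [4, -49, 13]), (279, [4, -53, 12])]
296 [(225, [14, 70, -11]), (231, [10, 6, 9]), (237, [10, 5, 6]), (243, [10, 4, 3]), (249, [22, 200, -92]), (255, [22, 200, -100]), (261, [7, -38, 13]), (267, [7, -44, 13]), (273, [7, -48, 12]), (279, [6, -53, 12])]
```

>>> {"method": "step_arm", "body": {
  "deltas": [5, 0, -3, 0, 0, 0, 0, 5, 0, -5, 0, 0, 0, 0, 5, 0, -7, 0, 0, 0, 0, 5, 0, -8, 0, 0, 0, 0, 5, 0, -7, 0, 0, 0, 0, 5, 0, 0, 0, 0, 0, 0, 5, 0, 0, 0, 0, 0, 0],
  "force": 60
}}

```text
clock: 7.18
ee_pos: [481.2, -316.1, 230.8]
tcp_rot: [-90.0, -0.1, -10.7]
ft_force: [0.2, 0.1, -3.8]
opening: 8.8
```

Run:
```python
from h import *
s=read_state(); print(s['clock'],s['opening'],s['ee_pos'],s['tcp_rot'],s['ft_force'],s['ft_torque'])
q,d2=grab('scene'); p,_=grab('wrist')
o=np.zeros((525,800,3),np.uint8); o[:420,:350]=p[:,100:450]
o[:,355:]=cv2.resize(q[200:350,270:397],(445,525),interpolation=cv2.INTER_CUBIC)
cv2.imwrite('pics/c4.png',o[...,::-1])
```

```text
7.1833 8.840113157864126 [ 481.24030779 -316.09346517  230.77438967] [-9.00290390e+01 -6.29029046e-02 -1.07160476e+01] [ 0.16489182  0.06751744 -3.80596536] [-0.00738268 -0.01032655 -0.02829863]
```

View pics/c4.png

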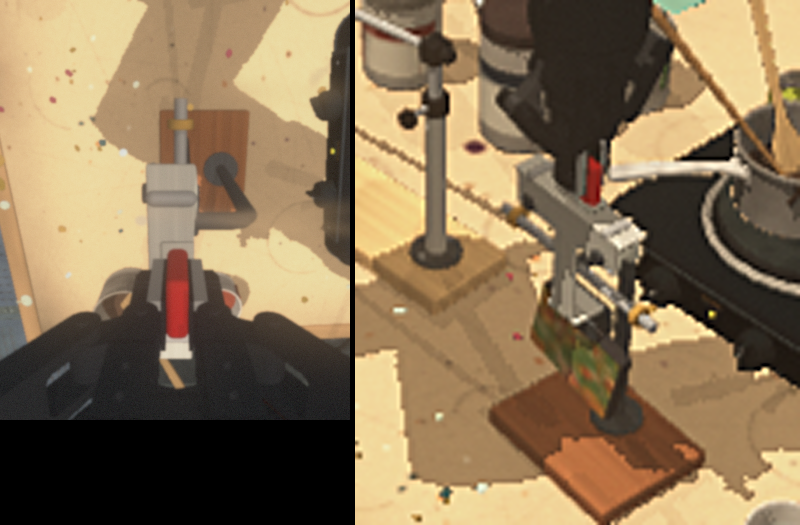

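Hanger is free of the rod, rod in the middle of its mouth, 3.8 N carried. Backing out to -x and going to the rail.

>>> {"method": "step_arm", "body": {
  "deltas": [5, -5, 0, 0, 0, 0, 0, 5, -12, 0, 0, 0, 0, 0, 5, -17, 0, 0, 0, 0, 0, 5, -17, 0, 0, 0, 0, 0, 5, -17, 0, 0, 0, 0, 0, 5, -12, 0, 0, 0, 0, 0, 5, -5, -4, 0, 0, 0, 0, 5, 0, -8, 3, 0, 0, 0, 5, 0, -8, 7, 0, 0, 0]
}}

```text
clock: 8.03
ee_pos: [399.5, -290.7, 251.0]
tcp_rot: [-90.0, -0.0, -10.8]
ft_force: [-0.3, 0.2, -4.1]
opening: 9.0
```

>>> {"method": "step_arm", "body": {
  "deltas": [5, 2, 0, 14, 0, 0, 0, 5, 3, 0, 19, 0, 0, 0, 5, 3, 0, 21, 0, 0, 0, 5, 3, 0, 21, 0, 0, 0, 5, 3, 0, 21, 0, 0, 0, 5, 3, 0, 21, 0, 0, 0, 5, 3, 0, 21, 0, 0, 0, 5, 3, 0, 21, 0, 0, 0, 5, 3, 0, 21, 0, 0, 0, 5, 3, 0, 21, 0, 0, 0, 5, 3, 0, 21, 0, 0, 0, 5, 3, 0, 21, 0, 0, 0, 5, 3, 0, 21, 0, 0, 0, 5, 3, 0, 18, 0, 0, 0, 5, 2, 0, 13, 0, 0, 0, 5, 0, 0, 10, -0.035, -0.043, 0, 5, 0, 0, 0, -0.035, -0.043, 0, 5, 0, 0, 0, -0.035, -0.044, 0, 5, 0, 0, 0, 0, 0, 0, 5, 0, 0, 0, 0, 0, 0]
}}

```text
clock: 9.7
ee_pos: [498.9, 2.7, 250.7]
tcp_rot: [-95.9, 0.3, -3.2]
ft_force: [1.1, 1.2, -4.5]
opening: 9.1
```

Run:
```python
from h import *
s=read_state(); print(s['clock'],s['opening'],s['ee_pos'],s['tcp_rot'],s['ft_force'],s['ft_torque'])
q,d2=grab('scene'); p,_=grab('wrist')
z=np.load('pics/wrist.npz'); M=np.array(optics.camera_info('wrist')['mount']); d=z['d'];K=z['K']
P=cloud('wrist')[0]
for n in('wrist','scene'):
    P,_,ok=cloud(n); m=ok&(P[...,2]>185)&(P[...,2]<240)&(abs(P[...,0]-585)<25)&(P[...,1]>20)&(P[...,1]<230); q2=P[m]
    if len(q2)>20:
        a=np.polyfit(q2[:,1],q2[:,0],1); b=np.polyfit(q2[:,1],q2[:,2],1); print(n,len(q2),a,b,np.polyval(a,107),np.polyval(b,107))
o=np.zeros((540,800,3),np.uint8); o[:420,:400]=p[:,160:560]
o[:,405:]=cv2.resize(q[150:300,190:300],(395,540),interpolation=cv2.INTER_CUBIC)
cv2.imwrite('pics/c5.png',o[...,::-1])
```

```text
9.7 9.093030575215863 [498.87863046   2.73816888 250.69148735] [-95.91933963   0.33031481  -3.24268893] [ 1.07753409  1.1676984  -4.46140525] [ 0.1612343  -0.03226815  0.00391005]
wrist 2732 [5.70431863e-02 5.79337531e+02] [-1.03224178e-01  2.14179726e+02] 585.441151749246 203.13473905383933
scene 86 [5.48319341e-02 5.79560902e+02] [-1.10616573e-01  2.14331022e+02] 585.4279186828286 202.49504855933858
```

View pics/c5.png

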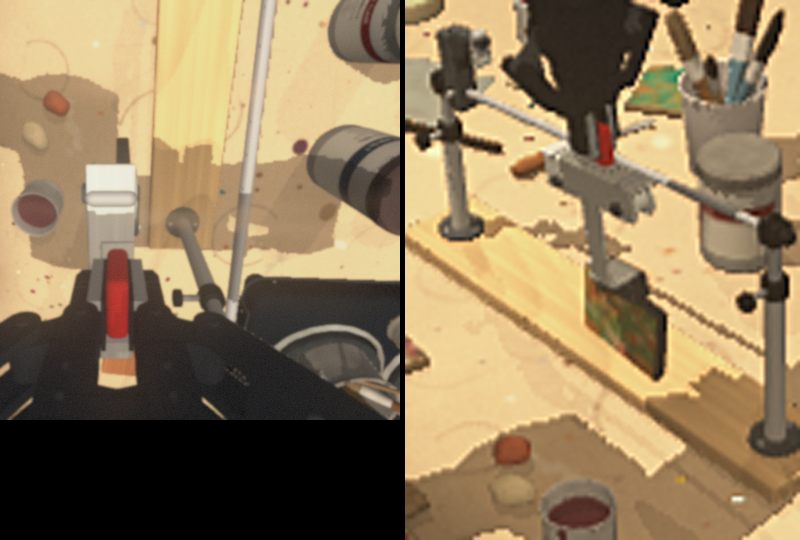

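Held upright in front of the rail, mouth at rod height with clear margins, tilted with the rail. Inserting along +x.

>>> {"method": "step_arm", "body": {
  "deltas": [5, 5, 0, 0, 0, 0, 0, 5, 10, 0, 0, 0, 0, 0, 5, 12, 0, 0, 0, 0, 0, 5, 12, 0, 0, 0, 0, 0, 5, 12, 0, 0, 0, 0, 0, 5, 12, 0, 0, 0, 0, 0, 5, 10, 0, 0, 0, 0, 0, 5, 6.5, 0, 0, 0, 0, 0, 5, 4, 0, 0, 0, 0, 0, 5, 0, 0, 0, 0, 0, 0, 5, 0, 0, 0, 0, 0, 0]
}}

```text
clock: 10.72
ee_pos: [581.4, -3.5, 249.4]
tcp_rot: [-96.0, 0.4, -3.3]
ft_force: [-0.2, -0.4, -4.1]
opening: 9.2
```

Run:
```python
from h import *
s=read_state(); print(s['clock'],s['opening'],s['ee_pos'],s['tcp_rot'],s['ft_force'],s['ft_torque'])
p,_=grab('wrist'); q,_=grab('scene')
P,_,ok=cloud('wrist'); 
for lo,hi in((60,130),(130,230)):
    m=ok&(P[...,2]>185)&(P[...,2]<240)&(abs(P[...,0]-585)<25)&(P[...,1]>lo)&(P[...,1]<hi); q2=P[m]; q2=q2[abs(q2[:,2]-(213.5-.104*q2[:,1]))<5]
    a=np.polyfit(q2[:,1],q2[:,0],1); b=np.polyfit(q2[:,1],q2[:,2],1); print(len(q2),a,b,q2.mean(0),np.polyval(a,-3))
for y in (40,44,48):
    m=ok&(abs(P[...,1]-y)<1.5)&(P[...,2]>232)&(P[...,2]<280); print(y,m.sum(),np.percentile(P[m][:,0],[2,98]) if m.any() else '',P[m][:,2].mean() if m.any() else '')
o=np.zeros((540,800,3),np.uint8); o[:420,:400]=p[:,80:480]
o[:,405:]=cv2.resize(q[150:300,190:300],(395,540),interpolation=cv2.INTER_CUBIC)
cv2.imwrite('pics/c6.png',o[...,::-1])
```

```text
10.7167 9.166282483105991 [581.43847082  -3.5381099  249.44513051] [-95.98283351   0.42728488  -3.30834762] [-0.2186165  -0.35610366 -4.08572438] [ 0.15707127 -0.04779483  0.03435625]
1700 [5.63684304e-02 5.80542335e+02] [-1.07090912e-01  2.14601058e+02] [585.84716348  94.10991451 204.52274166] 580.373230025328Traceback (most recent call last):
  File "<stdin>", line 7, in <module>
    raise TypeError("expected non-empty vector for x")
TypeError: expected non-empty vector for x
```

>>> {"method": "step_arm", "body": {
  "deltas": [5, 0, 4, 0, 0, 0, 0, 5, 0, 6, 0, 0, 0, 0, 5, 0, 6, 0, 0, 0, 0, 5, 0, 4, 0, 0, 0, 0, 5, 0, 2, 0, 0, 0, 0, 5, 0, 0, 0, 0, 0, 0, 5, 0, 0, 0, 0, 0, 0]
}}

```text
clock: 11.4
ee_pos: [581.4, -5.7, 227.7]
tcp_rot: [-96.0, 0.4, -3.3]
ft_force: [-0.1, 1.0, -3.6]
opening: 8.7
```

>>> {"method": "step_arm", "body": {
  "deltas": [5, 0, 0.7, 0, 0, 0, 0, 5, 0, 0.7, 0, 0, 0, 0, 5, 0, 0.6, 0, 0, 0, 0, 5, 0, 0, 0, 0, 0, 0]
}}

```text
clock: 11.73
ee_pos: [581.3, -5.9, 225.8]
tcp_rot: [-96.0, 0.4, -3.3]
ft_force: [-0.3, 0.2, -5.4]
opening: 8.9
```

>>> {"method": "step_arm", "body": {
  "deltas": [5, 0, 0.6, 0, 0, 0, 0, 5, 0, 0.6, 0, 0, 0, 0, 5, 0, 0, 0, 0, 0, 0]
}}

```text
clock: 11.98
ee_pos: [581.3, -6.0, 224.4]
tcp_rot: [-96.0, 0.4, -3.3]
ft_force: [0.1, 0.9, -5.1]
opening: 8.8
```

>>> {"method": "step_arm", "body": {
  "deltas": [5, 0, 0.6, 0, 0, 0, 0, 5, 0, 0.6, 0, 0, 0, 0, 5, 0, 0, 0, 0, 0, 0]
}}

```text
clock: 12.23
ee_pos: [581.3, -6.2, 223.2]
tcp_rot: [-96.0, 0.4, -3.3]
ft_force: [-0.4, 0.8, -4.7]
opening: 8.9
```

>>> {"method": "step_arm", "body": {
  "deltas": [5, 0, 0.5, 0, 0, 0, 0, 5, 0, 0.4, 0, 0, 0, 0, 5, 0, 0, 0, 0, 0, 0]
}}

```text
clock: 12.48
ee_pos: [581.3, -6.2, 222.4]
tcp_rot: [-96.0, 0.4, -3.3]
ft_force: [-0.7, 0.7, -3.5]
opening: 8.9
```

>>> {"method": "step_arm", "body": {
  "deltas": [5, 0, 0.4, 0, 0, 0, 0, 5, 0, 0.3, 0, 0, 0, 0, 5, 0, 0, 0, 0, 0, 0]
}}

```text
clock: 12.73
ee_pos: [581.4, -6.3, 221.8]
tcp_rot: [-96.0, 0.4, -3.3]
ft_force: [-0.0, 0.4, -4.2]
opening: 8.8
```

>>> {"method": "step_arm", "body": {
  "deltas": [5, 0, 0.4, 0, 0, 0, 0, 5, 0, 0.3, 0, 0, 0, 0, 5, 0, 0, 0, 0, 0, 0]
}}

```text
clock: 12.98
ee_pos: [581.4, -6.3, 221.6]
tcp_rot: [-96.0, 0.3, -3.3]
ft_force: [-0.3, 1.0, -1.0]
opening: 9.0
```

>>> {"method": "step_arm", "body": {
  "deltas": [5, 0, 0.4, 0, 0, 0, 0, 5, 0, 0.3, 0, 0, 0, 0, 5, 0, 0, 0, 0, 0, 0]
}}

```text
clock: 13.23
ee_pos: [581.5, -6.4, 221.4]
tcp_rot: [-96.0, 0.3, -3.3]
ft_force: [-2.0, 1.5, 5.3]
opening: 8.9
```

>>> {"method": "step_arm", "body": {
  "deltas": [5, 0, 0, 0, 0, 0, 0, 5, 0, 0, 0, 0, 0, 0, 5, 0, 0, 0, 0, 0, 0]
}}

```text
clock: 13.48
ee_pos: [581.5, -6.4, 221.5]
tcp_rot: [-96.0, 0.3, -3.3]
ft_force: [-2.7, 2.1, 4.6]
opening: 9.2
```

>>> {"method": "step_arm", "body": {
  "deltas": [60, 0, 0, 0, 0, 0, 0, 60, 0, 0, 0, 0, 0, 0, 60, 0, 0, 0, 0, 0, 0, 60, 0, 0, 0, 0, 0, 0, 60, 0, -5, 0, 0, 0, 0, 60, 0, -10, 0, 0, 0, 0, 60, 0, -15, 0, 0, 0, 0, 60, 0, -15, 0, 0, 0, 0, 60, 0, -10, 0, 0, 0, 0]
}}

```text
clock: 14.23
ee_pos: [582.6, -0.6, 277.6]
tcp_rot: [-96.0, 0.2, -3.3]
ft_force: [-0.0, -0.3, -0.3]
opening: 60.1
```

>>> {"method": "step_arm", "body": {
  "deltas": [0, 0, 0, 0, 0.035, 0, 0, 0, 0, 0, 0, 0.035, 0, 0, 0, 0, 0, 0, 0.035, 0, 0, 0, 0, 0, 0, 0, 0, 0, 0, 0, 0, 0, 0, 0, 0, 0, 0, 0, 0, 0, 0, 0, 0, 0, 0, 0, 0, 0, 0, 0, 0, 0, 0, 0, 0, 0, 0, 0, 0, 0, 0, 0, 0, 0, 0, 0, 0, 0, 0, 0, 0, 0, 0, 0, 0, 0, 0, 0, 0, 0, 0, 0, 0, 0, 0, 0, 0, 0, 0, 0, 0, 0, 0, 0, 0, 0, 0, 0, 0, 0, 0, 0, 0, 0, 0, 0, 0, 0, 0, 0, 0, 0]
}}

```text
clock: 15.57
ee_pos: [582.0, -0.8, 275.1]
tcp_rot: [-90.0, 0.4, -3.3]
ft_force: [0.3, 0.3, -0.1]
opening: 0.3
```

```bash
cat > look.py <<'E'
from h import *
import sys
s=read_state(); print(s['clock'],s['opening'],s['ee_pos'],s['tcp_rot'],s['ft_force'])
O=np.array([587.5,107]); ex=np.array([.9984,-.0569]); ey=np.array([.0569,.9984])
for n in('scene','top','wrist'):
    grab(n); P,p,ok=cloud(n); hsv=cv2.cvtColor(p,cv2.COLOR_RGB2HSV).astype(int)
    r=((hsv[...,0]<7)|(hsv[...,0]>174))&(hsv[...,1]>160)&ok&(P[...,2]>205)&(P[...,2]<275)&(abs(P[...,0]-588)<45)
    q=P[r]
    if len(q)>8: st=np.c_[(q[:,:2]-O)@ex,(q[:,:2]-O)@ey,q[:,2]]; print(n,len(q),np.percentile(st,[3,50,97],axis=0).round(1).tolist())
    else: print(n,len(q))
E
python3 look.py
```

```text
15.5667 0.2788199844869477 [581.971268    -0.77008094 275.07657138] [-89.97734906   0.39391798  -3.28622185] [ 0.28292731  0.250433   -0.14708193]
scene 74 [[-6.4, 17.8, 234.1], [-1.7, 27.0, 251.2], [4.5, 45.2, 263.9]]
top 45 [[-1.9, 25.0, 243.5], [0.6, 37.7, 259.6], [6.6, 49.8, 265.4]]
wrist 0
```

>>> {"method": "step_arm", "body": {
  "deltas": [0, 0, 0, 0, -0.035, 0, 0, 0, 0, 0, 0, -0.035, 0, 0, 0, 0, 0, 0, -0.035, 0, 0, 0, 0, 0, 10, 0, 0, 0, 0, 0, 0, 10, 0, 0, 0, 0, 0, 0, 10, 0, 0, 0, 0, 0, 0, 12, 0, 0, 0, 0, 0, 0, 12, 0, 0, 0, 0, 0, 0, 12, 0, 0, 0, 0, 0, 0, 12, 0, 0, 0, 0, 0, 0, 12, 0, 0, 0, 0, 0, 0, 12, 0, 0, 0, 0, 0, 0, 12, 0, 0, 0, 0, 0, 0, 12, 0, 0, 0, 0, 0, 0, 12, 0, 0, 0, 0, 0, 0, 12, 0, 0, 0, 0, 0, 0, 12, 0, 0, 0, 0, 0, 0, 12, 0, 0, 0, 0, 1, 0, 14, 0, 0, 0, 0, 0, 0, 0, 0, 0, 0]
}}

```text
clock: 17.38
ee_pos: [593.5, 188.7, 254.8]
tcp_rot: [-95.9, 0.4, -3.2]
ft_force: [0.3, 0.5, 0.0]
opening: -0.1
```

>>> {"method": "step_arm", "body": {
  "deltas": [0, 0, 0, 0, 0, 0, 0, 0, 0, 0, 0, 0, 0, 0, 0, 0, 0, 0, 0, 0, 0, 0, 0, 0, 0, 0, 0, 0, 0, 0, 0, 0, 0, 0, 0, 0, 0, 0, 0, 0, 0, 0, 0, 0, 0, 0, 0, 0, 0]
}}

```text
clock: 17.97
ee_pos: [593.6, 185.6, 255.6]
tcp_rot: [-96.0, 0.4, -3.3]
ft_force: [0.2, -0.5, -0.8]
opening: 0.1
```

```bash
python3 look.py; python3 look.py
python3 - <<'E'
from h import *
p=np.load('pics/wrist.npz')['p']; q=np.load('pics/scene.npz')['p']
o=np.zeros((540,800,3),np.uint8); o[:420,:400]=p[:,80:480]
o[:,405:]=cv2.resize(q[120:270,170:280],(395,540),interpolation=cv2.INTER_CUBIC)
cv2.imwrite('pics/c7.png',o[...,::-1])
M=np.array(optics.camera_info('wrist')['mount']); z=np.load('pics/wrist.npz');d=z['d'];K=z['K']
v,u=np.mgrid[:420,:560]; c=np.stack([(u-K[0,2])/K[0,0]*d,(v-K[1,2])/K[1,1]*d,d,np.ones_like(d)],-1)@M.T
for uu in (270,278,285): print(uu,[(vv,c[vv,uu,:3].round().astype(int).tolist()) for vv in range(150,281,8)])
E
```

```text
17.9667 0.05121029765969149 [593.61004808 185.58979466 255.59268689] [-95.99195311   0.37874484  -3.30376461] [ 0.22434963 -0.47684305 -0.77565725]
scene 68 [[-5.4, 89.5, 228.5], [-2.3, 99.7, 242.7], [5.0, 116.0, 257.9]]
top 1
wrist 576 [[-3.5, 104.4, 252.8], [0.4, 114.6, 254.8], [4.3, 123.1, 256.4]]
18.1167 -0.19101257401051572 [593.57040057 185.76723326 255.47470144] [-95.99435056   0.38851373  -3.29041671] [-0.01224757  0.63373473 -0.018072  ]
scene 68 [[-6.9, 88.7, 227.0], [-2.3, 102.6, 242.6], [3.9, 114.7, 257.2]]
top 2
wrist 568 [[-3.5, 104.0, 252.8], [0.1, 114.3, 254.8], [4.3, 123.0, 256.5]]
270 [(150, [-5, 30, 52]), (158, [-5, 28, 47]), (166, [-5, 19, 44]), (174, [-5, -1, 44]), (182, [-5, -2, 40]), (190, [-5, -2, 36]), (198, [-5, -2, 31]), (206, [-5, -2, 27]), (214, [-5, -3, 23]), (222, [-5, 30, 6]), (230, [-6, 32, 0]), (238, [-5, 27, -4]), (246, [-6, 31, -11]), (254, [-6, 31, -17]), (262, [-4, -38, 12]), (270, [-4, -46, 12]), (278, [-4, -53, 13])]
278 [(150, [0, 30, 52]), (158, [0, 28, 47]), (166, [0, 14, 45]), (174, [0, -3, 44]), (182, [0, -3, 40]), (190, [0, -4, 36]), (198, [0, -4, 32]), (206, [0, -3, 27]), (214, [0, -3, 23]), (222, [0, -1, 17]), (230, [0, 30, 0]), (238, [0, 29, -5]), (246, [0, 31, -11]), (254, [0, 31, -17]), (262, [-1, -39, 13]), (270, [-1, -46, 13]), (278, [-1, -53, 13])]
285 [(150, [4, 32, 52]), (158, [4, 28, 47]), (166, [4, 27, 43]), (174, [3, 5, 43]), (182, [3, -1, 40]), (190, [3, -1, 35]), (198, [3, -1, 31]), (206, [3, 0, 26]), (214, [3, 1, 21]), (222, [4, 32, 5]), (230, [4, 30, 0]), (238, [4, 29, -5]), (246, [4, 32, -12]), (254, [4, 30, -17]), (262, [3, -39, 13]), (270, [2, -46, 13]), (278, [2, -52, 12])]
```

View pics/c7.png

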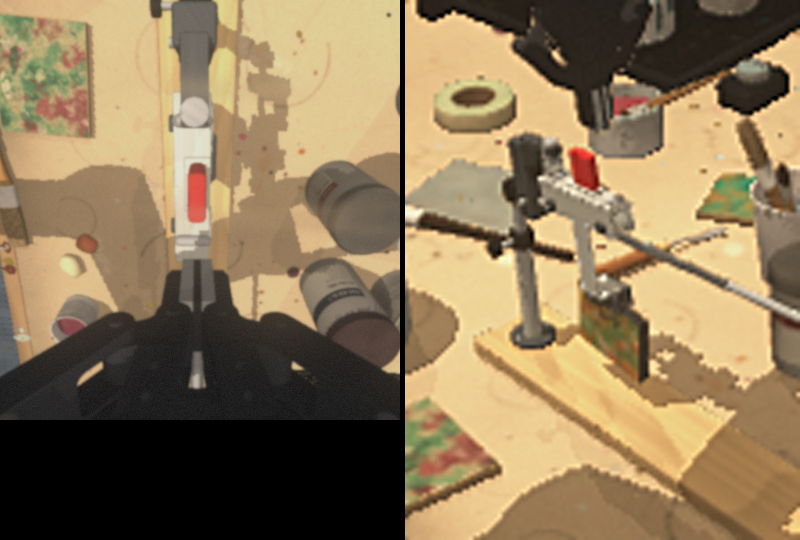

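Hanger waits at the catch (scene: nose under the roller at (545,160); wrist: grip red at (197,165–222)), fingers behind it. Backing up, then down behind the grip.

>>> {"method": "step_arm", "body": {
  "deltas": [0, 0, 0, -7, 0, 0, 0, 0, 0, 0, -7, 0, 0, 0, 0, 0, 0, 0, 0, 0, 0, 0, 0, 8, 0, 0, 0, 0, 0, 0, 12, 0, 0, 0, 0, 0, 0, 12, 0, 0, 0, 0, 0, 0, 12, 0, 0, 0, 0, 0, 0, 8, 0, 0, 0, 0, 0, 0, 4, 0, 0, 0, 0, 0, 0, 2, 0, 0, 0, 0, 0, 0, 0, 0, 0, 0, 0]
}}

```text
clock: 19.18
ee_pos: [592.2, 166.0, 199.3]
tcp_rot: [-96.0, 0.4, -3.3]
ft_force: [-0.3, 0.3, -0.6]
opening: 0.2
```

>>> {"method": "step_arm", "body": {
  "deltas": [0, 0, 0, 3, 0, 0, 0, 0, 0, 0, 4, 0, 0, 0, 0, 0, 0, 4, 0, 0, 0, 0, 0, 0, 2, 0, 0, 0, 0, 0, 0, 0, 0, 0, 0]
}}

```text
clock: 19.6
ee_pos: [592.8, 179.6, 197.9]
tcp_rot: [-96.0, 0.4, -3.2]
ft_force: [-0.7, -0.5, 0.4]
opening: 0.3
```

```bash
python3 look.py
python3 - <<'E'
from h import *
M=np.array(optics.camera_info('wrist')['mount']); z=np.load('pics/wrist.npz');d=z['d'];K=z['K']
v,u=np.mgrid[:420,:560]; c=np.stack([(u-K[0,2])/K[0,0]*d,(v-K[1,2])/K[1,1]*d,d,np.ones_like(d)],-1)@M.T
for uu in (270,278,285): print(uu,[(vv,c[vv,uu,:3].round().astype(int).tolist()) for vv in range(180,275,6)])
E
```

```text
19.6 0.3217675678361791 [592.7660076  179.63451246 197.88939229] [-95.98419453   0.37981291  -3.22965871] [-0.71015756 -0.48713191  0.41654012]
scene 30 [[-6.4, 95.3, 227.4], [-2.7, 106.1, 239.2], [0.6, 116.1, 250.8]]
top 0
wrist 1310 [[-3.1, 98.0, 253.5], [0.9, 108.6, 255.3], [5.2, 118.7, 256.9]]
270 [(180, [-4, -30, 48]), (186, [-4, -31, 45]), (192, [-4, -42, 45]), (198, [-4, -50, 45]), (204, [-4, -57, 45]), (210, [-3, -60, 44]), (216, [-3, -61, 42]), (222, [-4, -61, 40]), (228, [-4, -60, 37]), (234, [-4, -60, 35]), (240, [-4, -61, 33]), (246, [-4, -61, 31]), (252, [-4, -61, 28]), (258, [-4, -62, 26]), (264, [-4, -61, 23]), (270, [-4, -61, 20])]
278 [(180, [-1, -31, 48]), (186, [-1, -33, 46]), (192, [-1, -43, 46]), (198, [-1, -52, 46]), (204, [-1, -59, 46]), (210, [-1, -61, 44]), (216, [-1, -62, 42]), (222, [-1, -62, 40]), (228, [-1, -62, 38]), (234, [-1, -62, 35]), (240, [-1, -61, 33]), (246, [-1, -61, 30]), (252, [-1, -61, 28]), (258, [-1, -61, 25]), (264, [-1, -62, 24]), (270, [-1, -62, 21])]
285 [(180, [2, -31, 48]), (186, [2, -31, 45]), (192, [2, -42, 45]), (198, [2, -50, 45]), (204, [2, -58, 45]), (210, [2, -60, 44]), (216, [2, -61, 42]), (222, [2, -61, 40]), (228, [2, -61, 37]), (234, [2, -60, 35]), (240, [2, -61, 33]), (246, [2, -61, 30]), (252, [2, -62, 28]), (258, [2, -61, 26]), (264, [2, -60, 23]), (270, [2, -61, 20])]
```

>>> {"method": "step_arm", "body": {
  "deltas": [0, 0, 0, 1.5, 0, 0, 0, 0, 0, 0, 1.5, 0, 0, 0, 0, 0, 0, 1, 0, 0, 0, 0, 0, 0, 0, 0, 0, 0]
}}

```text
clock: 20.08
ee_pos: [593.0, 183.0, 197.4]
tcp_rot: [-96.0, 0.4, -3.3]
ft_force: [0.3, -0.5, -0.6]
opening: 0.1
```

>>> {"method": "step_arm", "body": {
  "deltas": [0, 0, 0, 1, 0, 0, 0, 0, 0, 0, 0.5, 0, 0, 0, 0, 0, 0, 0, 0, 0, 0]
}}

```text
clock: 20.33
ee_pos: [593.1, 184.3, 197.3]
tcp_rot: [-96.0, 0.4, -3.3]
ft_force: [0.1, -1.0, -0.2]
opening: -0.0
```

>>> {"method": "step_arm", "body": {
  "deltas": [0, 0, 0, 1, 0, 0, 0, 0, 0, 0, 0.5, 0, 0, 0, 0, 0, 0, 0, 0, 0, 0]
}}

```text
clock: 20.58
ee_pos: [593.2, 185.0, 197.2]
tcp_rot: [-96.1, 0.4, -3.3]
ft_force: [-0.4, -4.0, 0.5]
opening: -0.2
```

>>> {"method": "step_arm", "body": {
  "deltas": [0, 0, 0, 0.7, 0, 0, 0, 0, 0, 0, 0.5, 0, 0, 0, 0, 0, 0, 0, 0, 0, 0]
}}

```text
clock: 20.83
ee_pos: [593.2, 186.4, 197.0]
tcp_rot: [-96.0, 0.4, -3.3]
ft_force: [-0.9, -5.5, 1.6]
opening: 0.1
```

>>> {"method": "step_arm", "body": {
  "deltas": [0, 0, 0, 0.7, 0, 0, 0, 0, 0, 0, 0.5, 0, 0, 0, 0, 0, 0, 0, 0, 0, 0]
}}

```text
clock: 21.08
ee_pos: [593.3, 188.5, 196.8]
tcp_rot: [-96.0, 0.4, -3.3]
ft_force: [-0.8, -2.3, -0.5]
opening: 0.3
```

>>> {"method": "step_arm", "body": {
  "deltas": [0, 0, 0, 0.8, 0, 0, 0, 0, 0, 0, 0.7, 0, 0, 0, 0, 0, 0, 0, 0, 0, 0]
}}

```text
clock: 21.33
ee_pos: [593.4, 190.4, 196.6]
tcp_rot: [-95.9, 0.4, -3.3]
ft_force: [0.6, -1.6, 0.2]
opening: 0.2
```

>>> {"method": "step_arm", "body": {
  "deltas": [0, 0, 0, 0.8, 0, 0, 0, 0, 0, 0, 0.7, 0, 0, 0, 0, 0, 0, 0, 0, 0, 0]
}}

```text
clock: 21.58
ee_pos: [593.4, 191.7, 196.6]
tcp_rot: [-96.0, 0.4, -3.3]
ft_force: [-0.0, -0.1, -0.4]
opening: 0.3
```

```bash
python3 look.py
```

```text
21.5833 0.32048213817843907 [593.42767287 191.70676585 196.60236631] [-95.96011154   0.38556884  -3.25606464] [-0.0127743  -0.08657397 -0.44883376]
scene 34 [[-12.4, 96.8, 224.7], [-3.0, 118.6, 238.9], [0.7, 131.4, 250.3]]
top 0
wrist 1400 [[-3.1, 112.2, 251.2], [0.9, 123.4, 253.7], [5.1, 136.9, 255.3]]
```

>>> {"method": "step_arm", "body": {
  "deltas": [0, 0, 0, 1.5, 0, 0, 0, 0, 0, 0, 1.5, 0, 0, 0, 0, 0, 0, 1, 0, 0, 0, 0, 0, 0, 0, 0, 0, 0]
}}

```text
clock: 22.07
ee_pos: [593.7, 195.5, 196.1]
tcp_rot: [-96.0, 0.4, -3.3]
ft_force: [-0.3, -1.0, -0.0]
opening: -0.1
```

>>> {"method": "step_arm", "body": {
  "deltas": [0, 0, 0, 0.7, 0, 0, 0, 0, 0, 0, 0.7, 0, 0, 0, 0, 0, 0, 0, 0, 0, 0]
}}

```text
clock: 22.32
ee_pos: [593.8, 196.6, 196.0]
tcp_rot: [-96.0, 0.4, -3.3]
ft_force: [-1.1, -0.6, -0.2]
opening: 0.1
```

>>> {"method": "step_arm", "body": {
  "deltas": [0, 0, 0, 0.7, 0, 0, 0, 0, 0, 0, 0.5, 0, 0, 0, 0, 0, 0, 0, 0, 0, 0]
}}

```text
clock: 22.57
ee_pos: [593.8, 197.8, 195.9]
tcp_rot: [-96.0, 0.4, -3.3]
ft_force: [-0.1, 0.0, 0.2]
opening: -0.0
```

>>> {"method": "step_arm", "body": {
  "deltas": [0, 0, 0, 0.6, 0, 0, 0, 0, 0, 0, 0.4, 0, 0, 0, 0, 0, 0, 0, 0, 0, 0]
}}

```text
clock: 22.82
ee_pos: [593.9, 198.3, 195.8]
tcp_rot: [-96.0, 0.4, -3.3]
ft_force: [-0.8, -2.4, 0.4]
opening: 0.2
```

>>> {"method": "step_arm", "body": {
  "deltas": [0, 0, 0, 0.5, 0, 0, 0, 0, 0, 0, 0.3, 0, 0, 0, 0, 0, 0, 0, 0, 0, 0]
}}

```text
clock: 23.07
ee_pos: [594.0, 198.3, 195.9]
tcp_rot: [-96.1, 0.4, -3.3]
ft_force: [-0.7, -5.3, 1.2]
opening: -0.1
```

Felt the stop at 5 N, 14 mm beyond the catch position. Backing away and checking.

>>> {"method": "step_arm", "body": {
  "deltas": [0, 0, 0, -3, 0, 0, 0, 0, 0, 0, -7, 0, 0, 0, 0, 0, 0, -7, 0, 0, 0, 0, 0, -8, -3, 0, 0, 0, 0, 0, -14, 0, 0, 0, 0, 0, 0, -18, 0, 0, 0, 0, 0, 0, -18, 0, 0, 0, 0, 0, 0, -18, 0, 0, 0, 0, 0, 0, -10, 0, 0, 0, 0, 0, 0, -4, 0, 0, 0, 0, 0, 0, 0, 0, 0, 0, 0, 0, 0, 0, 0, 0, 0, 0]
}}

```text
clock: 24.07
ee_pos: [593.8, 188.9, 287.0]
tcp_rot: [-96.0, 0.4, -3.3]
ft_force: [0.0, 1.0, 0.3]
opening: -0.2
```

```bash
python3 look.py
python3 - <<'E'
from h import *
p=np.load('pics/wrist.npz')['p']; q=np.load('pics/scene.npz')['p']
o=np.zeros((540,800,3),np.uint8); o[:420,:400]=p[:,80:480]
o[:,405:]=cv2.resize(q[130:240,180:260],(395,540),interpolation=cv2.INTER_CUBIC)
cv2.imwrite('pics/c8.png',o[...,::-1])
E
```

```text
24.0667 -0.2218681921005866 [593.77864531 188.86889685 286.97610605] [-95.99594921   0.4167705   -3.28161589] [0.00931439 1.02976384 0.30668152]
scene 68 [[-6.2, 104.0, 225.4], [-1.3, 112.8, 242.0], [5.0, 131.8, 255.6]]
top 2
wrist 590 [[-2.8, 113.0, 251.2], [0.8, 125.5, 253.6], [5.0, 137.1, 255.4]]
```

View pics/c8.png

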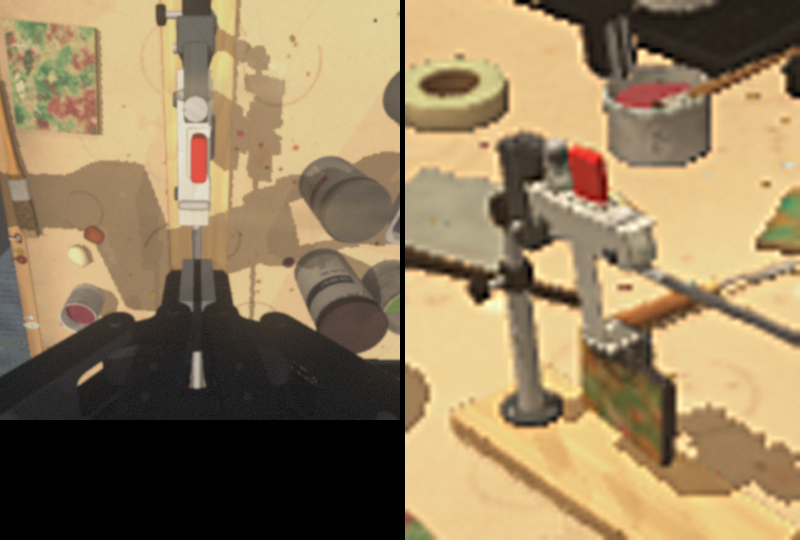

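The hanger sits home: the grip's front edge has moved 14 mm on from the catch position (123 → 137), its nose is under the catch and against the stop, it hangs upright, and the robot is clear.

```bash
python3 -c "
from workcell import order; print(order.job_done())"
```

```text
the job is handed in; nothing more can be done
None
```

I took the hanger off the waxing stand and hooked it over the upper half of the drying rail at about y = -113 mm. I lowered it onto the rod by feel, with a peak of about 9–10 N. I let go there, and it rolled by itself to the catch. I then pushed it past the catch with the closed fingers until they met the stop at about 5 N, and handed the job in at about 24 s.

**Last checks:**
- **Home position:** the grip had moved 14 mm on from the catch position, both in the wrist camera and by feel. That puts the hanger's origin at about 116 mm, upright, with the robot touching nothing.
- **Catch roller:** I couldn't measure the catch joint. I judged it down because the push force fell to zero and the hanger moved ahead of the fingers. It also did not roll back after I backed away.
- **Jars and tin:** the arm was never near them and they look unmoved in the pictures, but I didn't measure their positions.

**Disagreements:**
- The fingertips end about 34 mm short of the reported TCP, so my first grasp closed just above the grip. I corrected this from the wrist depth picture and gripped again.
- With the 10 mm grip held, the opening read about 9 mm.
- The highest push reading was 5.5 N, below the stated 7–11 N for passing the catch. I only read the force between moves, so the peak could have been missed.

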